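# Pull the worn palm-button cap

## Task

The red mushroom cap of the palm-button box is worn: take the blue-handled puller, hook its fork under the red cap's head and pull the cap straight up until it pops off, without touching the caps with the fingers. Stand the red cap upright in the grey tray without dropping it and draw the fork out from under it, then stand the puller inside the yellow tape square. Leave the green cap on its post and everything else where it is.

Things in the scene. Friction and masses are not known exactly. Their poses are not given: they have to be found in the camera images.
- red_cap_mid (a point): Middle (on the axis, half-way up) of the red mushroom cap: loose, about 110 g, 50 mm tall; domed head 70 mm across, 20 mm thick, on a grey neck 40-43 mm across, 30 mm long. The head's flat underside is 5 mm above this point, the neck's foot 25 mm below; z up. Starts snapped on either post; about 8 to 16 N straight up pops it off within 5 mm; raised 25 mm it is free. Stands by itself on its foot.
- green_cap_mid (a point): The same point of the green cap, of the same shape and size, on the other post 110 mm away. It must stay there.
- button_box: Yellow box fixed on the bench, 120 mm (its x) by 230 mm (its y), 50 mm high, on a 130 x 250 x 6 mm foot plate; origin at the centre of its underside, z up. Two 22 mm tall posts on top at y = +55 and -55 mm carry the caps, necks' feet on the box's top. The fork goes in the 30 mm gap between its top and the heads, along the box's x axis from either side.
- puller_grip (a point): Centre of the puller's grip, 94 mm above its underside and right above puller_fork. Puller: loose, about 280 g, stands on its fork, 116 mm tall: flat steel fork 6 mm thick, two upright legs, an arch over the cap, and on it a blue handle block 18 mm (its x) by 60 mm (its y), from 66 to 116 mm above the underside. x: the way the fork opens; z up.
- puller_fork (a point): Middle of the fork's slot, 3 mm above the puller's underside; x: the way it opens. Prongs at y = 25 to 49 mm either side (slot 50, overall 98 mm wide) reach 28 mm ahead; closed end 25 mm behind, fork's back edge 41 mm behind. Legs 84 mm apart inside, arch's underside 58 mm up. Hooked: this point on the cap's axis, prongs under the head. Fully in or out takes 70 mm of travel along x.
- tray_in (a point): Centre of the inner floor of the grey tray for worn parts, fixed on the bench, 190 mm (its x) by 170 mm (its y), open on top: floor 4 mm above the bench, rim 10 mm above the bench, walls 4 mm. z up. With the cap standing on the floor, the fork passes over the rim and under the head.
- tape_square: Square of yellow tape stuck flat on the bench: the puller's place, inside 160 by 160 mm, tape 15 mm wide; origin at its centre, x and y along its sides. The puller starts standing in it, somewhat off-centre and turned.
- sanitizer_mid (a point): Middle of a white bottle with a blue cap, loose, 64 mm across and 150 mm tall: bystander.
- tape_roll_mid (a point): Middle of a brown roll of packing tape lying flat, loose, 110 mm across and 48 mm high: bystander.
There are look-alikes about, which are no part of the job. Leave any purple look-alike of the part that bears puller_grip alone. There is more than one size of the part that bears red_cap_mid; the job needs the smaller.

How it is judged (in metres and radians):
On the way, in this order (a step that is already met when the one before it is completed fails the run):
1. the fork is under the head of the red cap, which is still on its post: fork middle within 12 mm of the cap's axis (horizontal distance between puller_fork and red_cap_mid below 0.012 m and z of red_cap_mid in the frame of puller_fork between -0.006 and 0.024 m and distance of red_cap_mid from where it was at the start of the episode below 0.005 m), for 0.1 s.
2. the red cap hangs in the fork, pulled off upright: 45 mm or more above its seat, cap and puller within 0.25 rad of upright (height (world z) of red_cap_mid above 0.12 m and horizontal distance between puller_fork and red_cap_mid below 0.015 m and angle between each of red_cap_mid, puller_fork's own z axis and vertical below 0.25 rad and contact force between puller and red_cap above 0.2 N), for 0.2 s.
3. the red cap stands in the tray, the fork drawn out from under it (x of red_cap_mid in the frame of tray_in between -0.072 and 0.072 m and y of red_cap_mid in the frame of tray_in between -0.062 and 0.062 m and z of red_cap_mid in the frame of tray_in below 0.029 m and angle between red_cap_mid's own z axis and vertical below 0.1 rad and horizontal distance between puller_fork and red_cap_mid above 0.055 m), for 0.2 s.
At the end, for the whole second after the job is handed in: Red cap upright (0.1 rad) on the tray floor, within 72 mm (tray x) and 62 mm (tray y) of its centre; puller standing upright on the bench, fork middle within 42 mm of the tape square's centre along each side; green cap still seated (moved under 5 mm); cap and puller at rest, released (x of red_cap_mid in the frame of tray_in between -0.072 and 0.072 m and y of red_cap_mid in the frame of tray_in between -0.062 and 0.062 m and z of red_cap_mid in the frame of tray_in below 0.029 m and angle between each of red_cap_mid, puller_fork's own z axis and vertical below 0.1 rad and x of puller_fork in the frame of tape_square between -0.042 and 0.042 m and y of puller_fork in the frame of tape_square between -0.042 and 0.042 m and height (world z) of puller_fork below 0.008 m and distance of green_cap_mid from where it was at the start of the episode below 0.005 m and linear speed of each of red_cap, puller below 0.02 m/s); the robot touches nothing.
It fails at once if a finger presses on a cap (over 2 N) (contact force between the fingers and red_cap above 2 N or contact force between the fingers and green_cap above 2 N).
It fails at once if the red cap is dropped (faster than 1 m/s) or tipped over (more than 0.6 rad) (linear speed of red_cap above 1 m/s or angle between red_cap_mid's own z axis and vertical above 0.6 rad).
It fails at once if the green cap is pulled off its seat (moved over 10 mm) (distance of green_cap_mid from where it was at the start of the episode above 0.01 m).
It fails at once if the bottle or the tape roll is moved more than 30 mm (distance of any of sanitizer_mid, tape_roll_mid from where it was at the start of the episode above 0.03 m).
It also fails if it takes over 70 s, if anything falls off the work surface, if the arm or the gripper's body presses on something with over 40 N, if the wrist force passes 120 N, or if a joint passes its speed limit or range.

## Robot

A 7-joint arm with a two-finger parallel gripper is mounted at the origin on the work surface. World frame = base frame: x ahead of the robot, y to its left, z up, the work surface at z = 0. Lengths are in m, angles in degrees, forces in N, time in s.
With the tool pointing down it reaches from about 0.425 to 0.875 m from the base axis. Payload 4.7 kg.
Tool frame: the origin (TCP) lies on the centre line of the jaws, within the pads' length; the fingertips stand 8 mm ahead of it and the grasp point (between the pads) lies 11 mm behind it; z points along the fingers, x is the direction in which the jaws open and shut, and the axes are right-handed (so a half turn about z gives the same grasp; the last joint's range is limited). The gripper opens to 85 mm and grips with 20 to 120 N. Pads are 22 mm wide; open, the fingers measure 114 mm over their backs; the gripper's body (76 mm by 85 mm) begins 54 mm behind the grasp point. The pads swing forward as they close: fully open they stand 13 mm farther back than shut.
Start: joints at [-71.557, 18.392, -4.016, 83.108, 1.295, 78.541, -3.26], TCP at [0.197, 0.619, 0.213] pointing down, gripper open.
Joint ranges: [-163.93, 163.93], [-17.29, 119.83], [-79.2, 71.16], [3.27, 140.29], [-89.18, 269.18], [5.43, 117.66], [-154.24, 154.24]. Speed limits (degrees/s): [147.25, 147.25, 180, 180, 180, 180, 180].

## Interface

Orientations are given as a 3x3 rotation matrix whose columns are the frame's x, y, z axes.
In Python, from workcell import r, viewer gives the robot as it stands. The module is installed in compiled form; this text tells all that it offers.
- The arm moves only by the tool carry_out, never from a script. Its argument "commands" is a list of rows, each a list of 3 entries, a list of its own where there are three numbers: the closure, from 0 (fully open) to 1 (shut), then the shift along the tool's x, y, z in cm, then the turn about the tool's z in rad. A call has 1 to 10 rows; each row shifts and turns the commanded pose from where the row before left it, along the tool's axes as they then stand; what a row does not reach is not made up. A row lasts 1/10 s, in which the tool goes at most 50 mm and 8.59 degrees, less where a joint would pass 70% of its speed; a pose out of reach is approached as far as the arm can. A call is refused whole if a number of a shift passes 5 or a number of a turn 0.15, either way. A call with a gripper value outside its range is refused whole. The fingers move at their own pace and stop on an object; "grip_force" is the grip in N (left out, the last holds). Time passes only in rows, so rows that do not move let the fingers close. It gives the time, the measured TCP pose, the force and the opening at its end, in the units of the state.
- r.get_obs(): the state, without advancing time (a new reading comes with each control period).
- viewer.grab_frame(name): name is "scene" or "side" or "wrist"; returns the picture (420x560x3 uint8, red, green, blue); there is no depth.
- viewer.camera_info(name): a dict with "mtx" (3x3 intrinsics, pixels), "origin" and "orientation" of the camera in the world. Camera axes: x right, y down, z forward; pixel columns grow to the right and rows downward; lengths in m; the calibration is good to about 2 mm. A picture is of the moment at which its call begins: read the wrist's pose just before it. camera_info takes no time and is no camera call; for the wrist camera it gives the pose at the moment of the call.
- r.close_job(): hands the job in, once; it reports no verdict.
The state is a dict: "clock": time; "joint_pos": joint angles; "qd": joint speeds; "tau": joint torques, N m; "eef_pos": TCP position; "eef_rot": TCP orientation; "wrist_force": force on the tool from outside, world axes, zero at the start; "ft_torque": the same for the moment, N m; "grip_width": finger opening in m.
Only numpy, scipy, OpenCV 4.12 (cv2) and the standard library are available. Lean on these libraries where they do the work, as an engineer would, in place of code of your own. Each camera call takes 0.05 s, during which the arm holds its last target. There are 200 camera calls.

## Working session

There is one attempt and no reset: what is moved stays moved. The work goes in short steps, Python scripts to look and compute and a tool call to move; the robot and the scene stay as the last step left them, time stands still between calls to the robot, and variables do not carry over. Pictures are saved under pics/ and viewed, about 8 in all and at most 12, crops included, and the job is handed in when it is done.

Besides the shell and the picture viewer there is one more tool, called after "Emit:" in YAML: its name, and indented under it one key for each argument. carry_out: Moves the arm, as the interface text tells. Its arguments: {"type":"object","properties":{"commands":{"type":"array"},"grip_force":{"type":"number"}},"required":["commands"]}

```bash
mkdir -p pics; python3 - <<'E'
from workcell import r, viewer
import cv2,numpy as np
o=r.get_obs(); print({k:np.round(v,3).tolist() for k,v in o.items()})
for n in("scene","side","wrist"):
    c=viewer.camera_info(n);print(n,{k:np.round(v,4).tolist() for k,v in c.items()})
    f=viewer.grab_frame(n); cv2.imwrite(f"pics/{n}0.png",f[:,:,::-1])
E
```

```text
{'clock': 0.0, 'joint_pos': [-71.554, 18.44, -4.015, 83.176, 1.294, 78.54, -3.261], 'qd': [-0.053, -0.018, 0.027, -0.031, 0.089, -0.034, 0.055], 'tau': [0.001, -49.359, -0.382, -31.433, 0.013, 0.012, 0.0], 'eef_pos': [0.197, 0.619, 0.212], 'eef_rot': [[0.303, 0.953, -0.0], [0.953, -0.303, -0.002], [-0.002, 0.0, -1.0]], 'wrist_force': [-1.331, -0.055, 0.573], 'ft_torque': [-0.003, -0.029, -0.004], 'grip_width': 0.085}
scene {'mtx': [[398.4581, 0.0, 278.915], [0.0, 398.4581, 212.1989], [0.0, 0.0, 1.0]], 'origin': [0.857, 0.4103, 0.974], 'orientation': [[-0.7361, 0.5792, -0.3501], [0.6768, 0.6335, -0.375], [0.0046, -0.513, -0.8583]]}
side {'mtx': [[438.8481, 0.0, 284.4994], [0.0, 438.8481, 210.4721], [0.0, 0.0, 1.0]], 'origin': [0.4772, 0.7984, 0.6999], 'orientation': [[-0.9969, -0.0627, 0.047], [-0.0756, 0.6121, -0.7871], [0.0206, -0.7883, -0.615]]}
wrist {'mtx': [[326.059, 0.0, 282.319], [0.0, 326.059, 208.6307], [0.0, 0.0, 1.0]], 'origin': [0.1279, 0.6418, 0.3736], 'orientation': [[0.3035, 0.9134, 0.2711], [0.9528, -0.2907, -0.0874], [-0.001, 0.2848, -0.9586]]}
```

View pics/scene0.png

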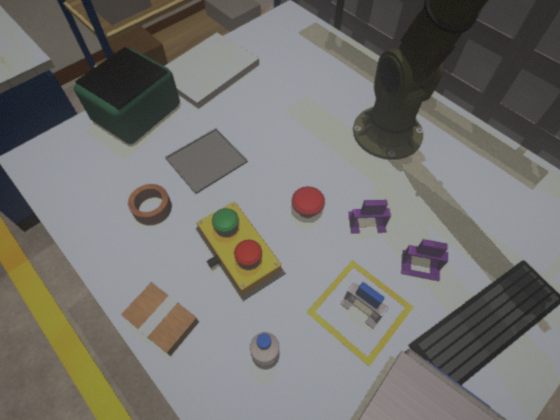

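View pics/side0.png

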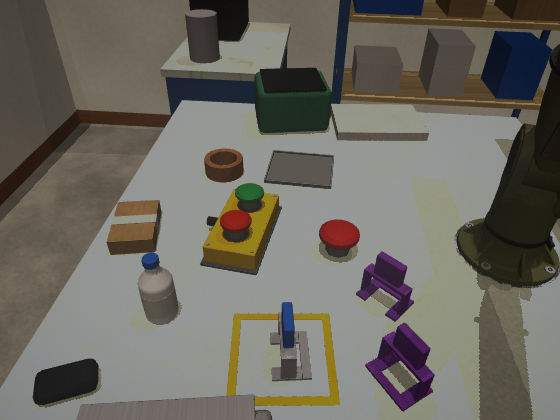

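Candidates in the scene view:
- **Red caps:** (249,253) is on the box's post. (308,201) is on the bench and larger, so it's a look-alike.
- **Pullers:** the blue-handled one is at (368,298). The purple ones at (372,215) and (427,258) are look-alikes.

I choose the cap at (249,253) and the puller at (368,298), and check both in a close crop.

```bash
cat > h.py <<'E'
import numpy as np,cv2
from workcell import r,viewer
def p2w(n,u,v,z,c=None):
    c=c or viewer.camera_info(n); K=np.array(c["mtx"]);R=np.array(c["orientation"]);o=np.array(c["origin"])
    d=R@np.linalg.solve(K,[u,v,1.]); return o+d*(z-o[2])/d[2]
def w2p(n,P,c=None):
    c=c or viewer.camera_info(n); K=np.array(c["mtx"]);R=np.array(c["orientation"]);o=np.array(c["origin"])
    q=K@(R.T@(np.array(P)-o)); return q[:2]/q[2]
E
python3 - <<'E'
import cv2,numpy as np
s=cv2.imread('pics/scene0.png');d=cv2.imread('pics/side0.png')
def crop(im,x,y,w,h,k):
    o=cv2.resize(im[y:y+h,x:x+w],None,fx=k,fy=k,interpolation=cv2.INTER_CUBIC)
    o=cv2.convertScaleAbs(o,alpha=1.3,beta=20)
    for u in range(-(-x//20)*20,x+w,20):
        cv2.line(o,(int((u-x+.5)*k),0),(int((u-x+.5)*k),6),(0,0,255),1);cv2.putText(o,str(u),(int((u-x)*k)+2,14),0,.35,(0,0,0))
    for v in range(-(-y//20)*20,y+h,20):
        cv2.line(o,(0,int((v-y+.5)*k)),(6,int((v-y+.5)*k)),(0,0,255),1);cv2.putText(o,str(v),(8,int((v-y)*k)+4),0,.35,(0,0,0))
    return o
A=crop(s,160,125,130,172,3.4);B=crop(s,300,255,118,110,3);C=crop(d,225,300,118,83,3)
out=np.zeros((600,800,3),np.uint8)
out[:A.shape[0],:A.shape[1]]=A;out[:B.shape[0],444:444+B.shape[1]]=B;out[340:340+C.shape[0],444:444+C.shape[1]]=C
cv2.imwrite('pics/crop1.png',out)
E
```

```text
(no output)
```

View pics/crop1.png

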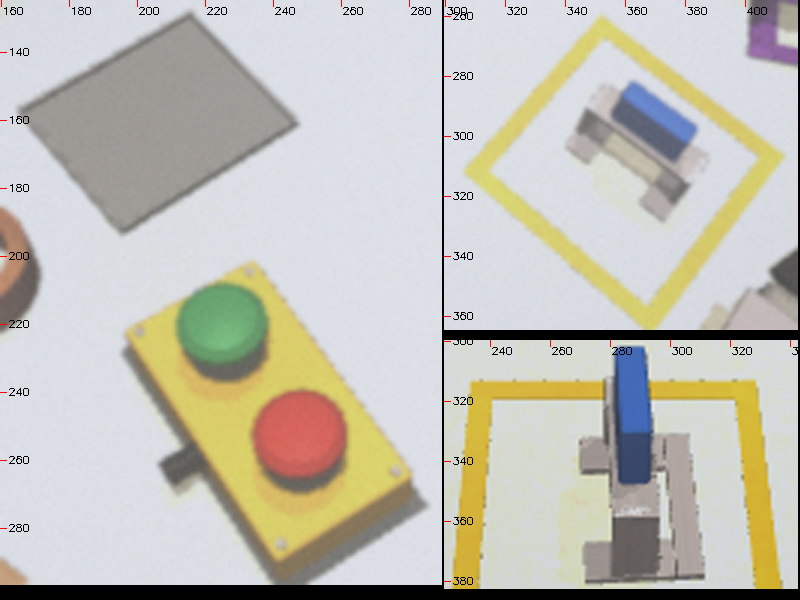

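The crop confirms the choice. The smaller red cap sits on the box's near post at about (248,252), with green at (225,220). The blue puller stands in the square with its prongs opening to the lower left in the scene view, which is left in the side view. Next I solve for poses.

```bash
python3 - <<'E'
from h import *
np.set_printoptions(precision=4,suppress=True)
def rect(n,pts,z):
    W=np.array([p2w(n,u,v,z) for u,v in pts]); c=W.mean(0)
    e=np.roll(W,-1,0)-W; L=np.linalg.norm(e,axis=1); a=np.degrees(np.arctan2(e[:,1],e[:,0]))
    print(c[:2],'L',L,'ang',a)
s='scene'
rect(s,[(197,223),(234.4,202.4),(280.9,264.7),(241.8,290)],.05)
rect(s,[(165.9,157),(215.9,128.8),(247.6,161.5),(195.9,193.8)],.01)
rect(s,[(352.7,260),(413.3,307),(369,364.7),(306.7,311.7)],0)
rect(s,[(362.7,282.3),(384.3,297),(382,300.7),(360,286)],.116)
for n,z in(('scene',.085),):
    print('red',p2w(n,248.2,252.4,z),'green',p2w(n,225,220,z))
# side: prong front edge corners, back edge corners z=.006; handle
q=lambda x,y:((x-444)/3+225,(y-340)/3+300)
for t,P in {'farprong tip':(580,440),'nearprong tip':(584,545),'near back':(704,578),'far back':(690,434),'near tip bottom':(585,583)}.items():
    print(t,p2w('side',*q(*P),.006 if 'bottom' not in t else 0))
print('side handle top far/near',[p2w('side',*q(*P),.116) for P in((614,347),(646,347),(621,432),(652,432))])
# blue mask
E
```

```text
[0.6217 0.0039] L [0.1156 0.2237 0.1156 0.2252] ang [171.6118  81.9908  -7.6236 -98.022 ]
[ 0.4998 -0.2987] L [0.1847 0.1704 0.1871 0.1718] ang [176.2286  86.4503  -3.3285 -94.3475]
[0.5003 0.3281] L [0.1887 0.1863 0.1874 0.189 ] ang [  94.9877    4.6036  -84.2068 -174.9815]
[0.4927 0.3292] L [0.0562 0.0105 0.0567 0.0113] ang [  99.6256   11.0048  -79.6034 -171.2502]
red [0.6275 0.0556 0.085 ] green [ 0.6123 -0.0543  0.085 ]
farprong tip [0.5283 0.2896 0.006 ]
nearprong tip [0.5185 0.3626 0.006 ]
near back [0.4478 0.3775 0.006 ]
far back [0.4593 0.2787 0.006 ]
near tip bottom [0.5159 0.3831 0.    ]
side handle top far/near [array([0.5073, 0.3056, 0.116 ]), array([0.4892, 0.3039, 0.116 ]), array([0.4989, 0.3632, 0.116 ]), array([0.4824, 0.3617, 0.116 ])]
```

Estimated poses:
- **Puller:** (0.494, 0.3335), yaw 8°.
- **Box:** (0.622, 0.004), yaw −8°, which puts the red cap at about (0.629, 0.058).
- **Tray:** (0.500, −0.299), yaw about −4°.
- **Tape square:** (0.500, 0.328), yaw 5°.

First I turn the tool, then go above the puller.

Emit:
carry_out:
  commands:
    - [0, [0, 0, 0], 0.1405]
    - [0, [0, 0, 0], 0.1405]
    - [0, [0, 0, 0], 0.1405]
    - [0, [0, 0, 0], 0.1405]
    - [0, [0, 0, 0], 0.1405]
    - [0, [0, 0, 0], 0.1405]
    - [0, [0, 0, 0], 0.1405]
    - [0, [0, 0, 0], 0.1405]
  grip_force: 100

```text
clock: 0.95
eef_pos: [0.1969, 0.6192, 0.2125]
eef_rot: [[0.991, 0.133, -0.0], [0.133, -0.991, -0.001], [-0.0, 0.001, -1.0]]
wrist_force: [0.2, 0.4, 0.3]
grip_width: 0.0857
```

Emit:
carry_out:
  commands:
    - [0, [2.54, 3.24, 0], 0]
    - [0, [2.54, 3.24, 0], 0]
    - [0, [2.54, 3.24, 0], 0]
    - [0, [2.54, 3.24, 0], 0]
    - [0, [2.54, 3.24, 0], 0]
    - [0, [2.54, 3.24, 0], 0]
    - [0, [2.54, 3.24, 0], 0]
    - [0, [2.54, 3.24, 0], 0]
    - [0, [2.54, 3.24, 0], 0]
    - [0, [2.54, 3.24, 0], 0]

```text
clock: 1.95
eef_pos: [0.4942, 0.3324, 0.2129]
eef_rot: [[0.99, 0.139, -0.0], [0.139, -0.99, 0.0], [-0.0, -0.0, -1.0]]
wrist_force: [-0.0, -0.0, 0.1]
grip_width: 0.0856
```

```bash
python3 - <<'E'
from h import *
o=r.get_obs();R=np.array(o['eef_rot']);print(o['clock'],np.round(o['eef_pos'],4),np.degrees(np.arctan2(R[1,0],R[0,0])),np.round(o['wrist_force'],1))
c=viewer.camera_info('wrist');f=viewer.grab_frame('wrist');cv2.imwrite('pics/w1.png',f[:,:,::-1])
import json;json.dump({k:np.array(v).tolist() for k,v in c.items()},open('w1.json','w'))
E
```

```text
1.95 [0.4942 0.3324 0.2129] 7.975074295840716 [-0.  -0.   0.1]
```

View pics/w1.png

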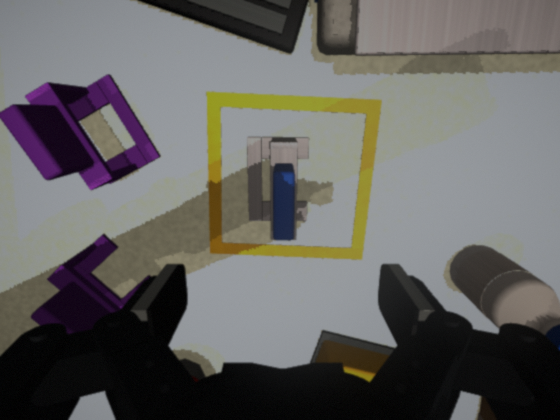

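The wrist view shows the blue handle at cols 274–296, rows 165–240, nearly aligned with the jaws. I check it with a blue mask.

```bash
python3 - <<'E'
from h import *
import json
c=json.load(open('w1.json'));f=cv2.imread('pics/w1.png')
h=cv2.cvtColor(f,cv2.COLOR_BGR2HSV);m=cv2.inRange(h,(100,120,30),(125,255,255));m[:150]=0;m[250:]=0;m[:,:250]=0;m[:,330:]=0
ys,xs=np.where(m>0)
for y in range(ys.min(),ys.max()+1,8):
    x=xs[ys==y]; print(y,x.min(),x.max()+1,p2w(0,(x.min()+x.max()+1)/2,y,.116,c).round(4),[int(v) for v in f[y,(x.min()+x.max())//2]])
print(ys.min(),ys.max(),p2w(0,284,ys.min(),.116,c),p2w(0,284,ys.max()+1,.116,c))
# predicted outline
import itertools
for a in((.494,.3335,8),):
    t=np.radians(a[2]);X=np.array([np.cos(t),np.sin(t)]);Y=np.array([-X[1],X[0]])
    for z in(.116,.066):
        print(z,[w2p(0,[*(np.array(a[:2])+i*.009*X+j*.03*Y),z],c).round(1).tolist() for i,j in((1,1),(1,-1),(-1,-1),(-1,1))])
    for xx,yy in((.028,.049),(.028,.025),(-.041,.049),(-.041,-.049)): print(xx,yy,w2p(0,[*(np.array(a[:2])+xx*X+yy*Y),.006],c).round(1))
E
```

```text
171 280 291 [0.4931 0.3603 0.116 ] [64, 38, 30]
179 274 294 [0.4928 0.3537 0.116 ] [89, 48, 32]
187 274 294 [0.4937 0.3472 0.116 ] [71, 42, 30]
195 274 293 [0.4943 0.3405 0.116 ] [69, 38, 28]
203 274 293 [0.4952 0.3338 0.116 ] [68, 38, 28]
211 274 293 [0.4962 0.327  0.116 ] [69, 40, 28]
219 274 293 [0.4971 0.3201 0.116 ] [69, 39, 29]
227 274 293 [0.4981 0.3131 0.116 ] [68, 40, 30]
235 274 292 [0.4987 0.3059 0.116 ] [68, 39, 29]
171 238 [0.49191701 0.36017589 0.116     ] [0.50005482 0.30243625 0.116     ]
0.116 [[293.2, 166.9], [292.6, 237.2], [271.4, 237.2], [270.6, 166.9]]
0.066 [[291.5, 158.3], [291.1, 218.7], [273.1, 218.7], [272.5, 158.3]]
0.028 0.049 [307.4 133.6]
0.028 0.025 [307.  155.5]
-0.041 0.049 [244.9 133.7]
-0.041 -0.049 [247.7 218.1]
```

Only about 1 mm off, so I descend and grasp.

Emit:
carry_out:
  commands:
    - [0, [0.1, 0, 2], 0]
    - [0, [0, 0, 2.5], 0]
    - [0, [0, 0, 2.5], 0]
    - [0, [0, 0, 2], 0]
    - [0, [0, 0, 2], 0]
    - [0, [0, 0, 1], 0]
    - [0, [0, 0, 0.8], 0]
    - [0, [0, 0, 0], 0]

```text
clock: 2.8
eef_pos: [0.4939, 0.3337, 0.0843]
eef_rot: [[0.99, 0.139, -0.001], [0.139, -0.99, -0.001], [-0.001, 0.001, -1.0]]
wrist_force: [-0.0, 0.2, -0.1]
grip_width: 0.0856
```

Emit:
carry_out:
  commands:
    - [1, [0, 0, 0], 0]
    - [1, [0, 0, 0], 0]
    - [1, [0, 0, 0], 0]
    - [1, [0, 0, 0], 0]
    - [1, [0, 0, 0], 0]
    - [1, [0, 0, 0], 0]
    - [1, [0, 0, 0], 0]
    - [1, [0, 0, 0], 0]
  grip_force: 100

```text
clock: 3.6
eef_pos: [0.4951, 0.3342, 0.0858]
eef_rot: [[0.99, 0.138, 0.001], [0.138, -0.99, 0.001], [0.002, -0.001, -1.0]]
wrist_force: [0.5, 0.4, 4.6]
grip_width: 0.0151
```

Emit:
carry_out:
  commands:
    - [1, [0, 0, -0.5], 0]
    - [1, [0, 0, -1], 0]
    - [1, [0, 0, -1.5], 0]
    - [1, [0, 0, -2], 0]
    - [1, [0, 0, -2], 0]
    - [1, [0, 0, -2], 0]
    - [1, [0, 0, -1.5], 0]
    - [1, [0, 0, -1], 0]
    - [1, [0, 0, -0.5], 0]
    - [1, [0, 0, 0], 0]

```text
clock: 4.6
eef_pos: [0.4945, 0.334, 0.2054]
eef_rot: [[0.99, 0.139, 0.0], [0.139, -0.99, 0.0], [0.0, -0.0, -1.0]]
wrist_force: [-0.1, -0.2, -3.3]
grip_width: 0.0152
```

```bash
python3 - <<'E'
from h import *
print('bigcap',p2w('scene',308,198,.05),p2w('side',339,234,.05))
o=r.get_obs();print(np.round(o['wrist_force'],2),o['grip_width'],o['eef_pos'])
a=viewer.grab_frame('side')[:,:,::-1];b=viewer.grab_frame('scene')[:,:,::-1]
A=cv2.resize(a[200:400,200:340],None,fx=2.85,fy=2.85);B=cv2.resize(b[200:400,280:420],None,fx=2.85,fy=2.85)
cv2.imwrite('pics/l1.png',np.hstack([A,B]))
E
```

```text
bigcap [0.3898383  0.02717915 0.05      ] [0.3975632  0.04036271 0.05      ]
[-0.14 -0.21 -3.33] 0.015180819781837943 [0.49450598 0.33401516 0.2054319 ]
```

View pics/l1.png

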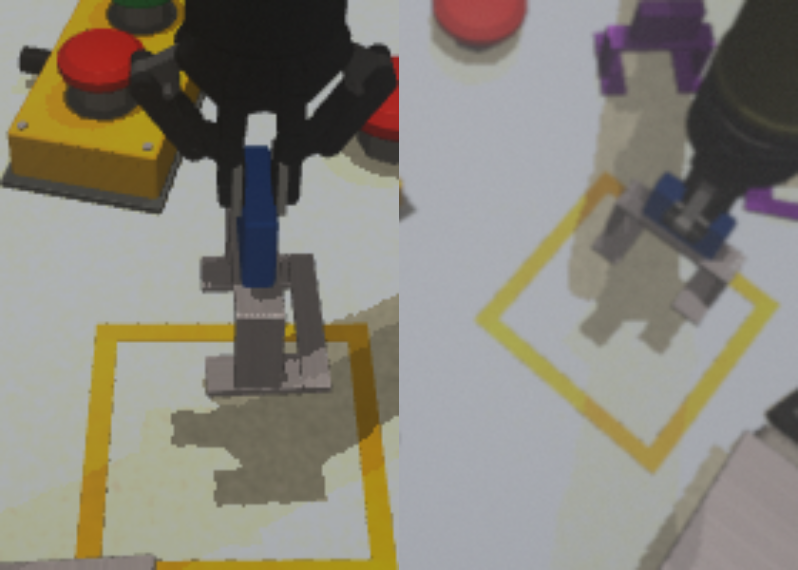

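The side and scene views show the puller upright and held mid-handle. I turn to the box's yaw and go to a standoff about 85 mm from the red cap.

Emit:
carry_out:
  commands:
    - [1, [0, 0, 0], 0.1395]
    - [1, [0, 0, 0], 0.1395]
    - [1, [0.5, 1.5, 0], 0]
    - [1, [1.1, 3.2, 0], 0]
    - [1, [1.3, 3.9, 0], 0]
    - [1, [1.4, 4.1, 0], 0]
    - [1, [1.4, 4.1, 0], 0]
    - [1, [1.3, 3.9, 0], 0]
    - [1, [1.1, 3.2, 0], 0]
    - [1, [0.5, 1.6, 0], 0]

```text
clock: 5.7
eef_pos: [0.5438, 0.063, 0.2048]
eef_rot: [[0.99, -0.142, -0.0], [-0.142, -0.99, -0.002], [-0.0, 0.002, -1.0]]
wrist_force: [0.5, 0.4, -2.3]
grip_width: 0.0153
```

Emit:
carry_out:
  commands:
    - [1, [0, 0, -1], 0]
    - [1, [0, 0, 0], 0]
    - [1, [0, 0, 0], 0]

```text
clock: 6.0
eef_pos: [0.5438, 0.0707, 0.2152]
eef_rot: [[0.991, -0.137, 0.0], [-0.137, -0.991, 0.001], [0.0, -0.001, -1.0]]
wrist_force: [0.1, 0.3, -3.5]
grip_width: 0.0151
```

```bash
python3 - <<'E'
from h import *
o=r.get_obs();R=np.array(o['eef_rot']);print(o['clock'],np.round(o['eef_pos'],4),np.degrees(np.arctan2(R[1,0],R[0,0])),np.round(o['wrist_force'],1))
c=viewer.camera_info('wrist');f=viewer.grab_frame('wrist')[:,:,::-1];cv2.imwrite('pics/w2.png',f)
import json;json.dump({k:np.array(v).tolist() for k,v in c.items()},open('w2.json','w'))
s=viewer.grab_frame('scene')[:,:,::-1];d=viewer.grab_frame('side')[:,:,::-1]
cv2.imwrite('pics/s2.png',s);cv2.imwrite('pics/d2.png',d)
cv2.imwrite('pics/m2.png',cv2.convertScaleAbs(np.hstack([cv2.resize(f,(480,360)),cv2.resize(d[160:340,170:330],(320,360))]),alpha=1.3,beta=10))
E
```

```text
6.0 [0.5438 0.0707 0.2152] -7.845453240888072 [ 0.1  0.3 -3.5]
```

View pics/m2.png

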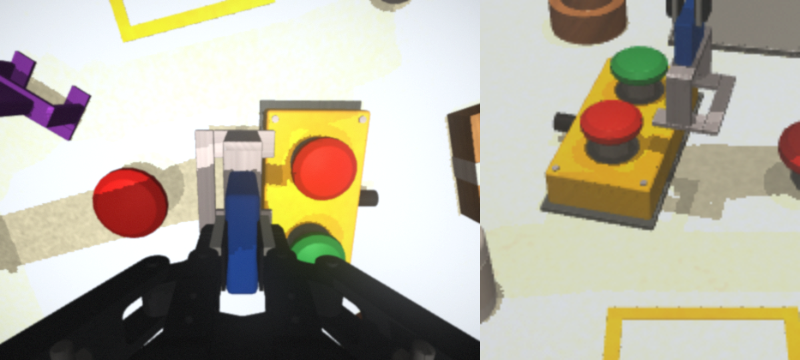

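The wrist view shows the red cap at about (379,196) in full-picture pixels, with the fork just to its left and box-aligned. I measure the cap, the box edges and the fork relative to the TCP.

```bash
python3 - <<'E'
from h import *
import json
np.set_printoptions(precision=4,suppress=True)
c=json.load(open('w2.json'));f=cv2.imread('pics/w2.png');hs=cv2.cvtColor(f,cv2.COLOR_BGR2HSV)
def red(f,win):
    h=cv2.cvtColor(f,cv2.COLOR_BGR2HSV);m=cv2.inRange(h,(0,140,60),(8,255,255))|cv2.inRange(h,(172,140,60),(180,255,255))
    k=np.zeros_like(m);x0,x1,y0,y1=win;k[y0:y1,x0:x1]=m[y0:y1,x0:x1]
    cs=max(cv2.findContours(k,cv2.RETR_EXTERNAL,cv2.CHAIN_APPROX_NONE)[0],key=cv2.contourArea);return cv2.convexHull(cs)
from scipy.optimize import least_squares
# head silhouette model: hull of rings (rim 35mm z .08-.088, dome to .10)
th=np.linspace(0,2*np.pi,60)
def sil(n,x,y,c):
    P=[]
    for z,rr in((.080,.035),(.085,.035),(.090,.032),(.095,.025),(.0985,.014)):
        P+=[w2p(n,[x+rr*np.cos(t),y+rr*np.sin(t),z],c) for t in th]
    return cv2.convexHull(np.array(P,np.float32))
def cen(h):
    M=cv2.moments(h);return np.array([M['m10']/M['m00'],M['m01']/M['m00']])
for n,fn,win,cc in(('wrist','w2',(330,440,140,250),c),('scene','scene0',(225,280,230,290),None),('side','side0',(215,260,200,250),None)):
    cc=cc or viewer.camera_info(n)
    h=red(cv2.imread(f'pics/{fn}.png'),win);t=cen(h)+.0
    s=least_squares(lambda p:cen(sil(n,*p,cc))-t,[.629,.058],diff_step=1e-3)
    print(n,t,s.x,'area',cv2.contourArea(h),cv2.contourArea(sil(n,*s.x,cc)))
W=[p2w(0,u,v,.05,c) for u,v in((309,129.5),(430.5,128),(410.7,305.7))]
print(W,np.degrees(np.arctan2(*(W[1]-W[0])[1::-1])),np.degrees(np.arctan2(*(W[1]-W[2])[1::-1])))
# blue handle in wrist
m=cv2.inRange(hs,(100,120,20),(125,255,255));m[:,:255]=0;m[:,310:]=0
ys,xs=np.where(m>0)
for y in range(ys.min(),ys.max(),14):
    x=xs[ys==y];print(y,x.min(),x.max()+1)
p=np.array([.5438,.0707]);a=np.radians(-7.85);X=np.array([np.cos(a),np.sin(a)]);Y=np.array([-X[1],X[0]]);b=.2152-.0858
for nm,xx,yy,zz in(('tipL',.028,.049,.006),('tipLin',.028,.025,.006),('backL',-.041,.049,.006),('archL+',.009,.049,.066),('archL-',-.009,.049,.066),('htop',.009,.03,.116),('htop',-.009,.03,.116),('hend',.009,-.03,.116)):
    print(nm,w2p(0,[*(p+xx*X+yy*Y),b+zz],c))
cv2.imwrite('pics/m3.png',cv2.convertScaleAbs(cv2.resize(f[140:350,215:335],None,fx=4,fy=2.85,interpolation=cv2.INTER_CUBIC)[:, :],alpha=1.3,beta=10))
E
```

```text
wrist [377.8167 196.2484] [0.6312 0.0556] area 4185.5 4456.156380095286
scene [247.7015 252.0461] [0.6268 0.0526] area 502.0 603.1216718045762
side [235.1335 220.7204] [0.6301 0.0564] area 530.5 575.8146652627038
[array([0.5774, 0.1234, 0.05  ]), array([0.6948, 0.1086, 0.05  ]), array([ 0.6704, -0.0878,  0.05  ])] -7.19059339360743 82.93450690870972
210 274 275
224 266 284
238 263 302
252 263 302
266 265 300
280 265 300
294 265 300
308 265 301
322 264 302
336 265 300
tipL [320.5357 146.3955]
tipLin [319.4908 178.7432]
backL [226.1195 146.443 ]
archL+ [298.4042 157.2949]
archL- [265.9326 157.3109]
htop [303.3597 217.9327]
htop [260.8873 217.9511]
hend [301.1179 337.7948]
```

View pics/m3.png

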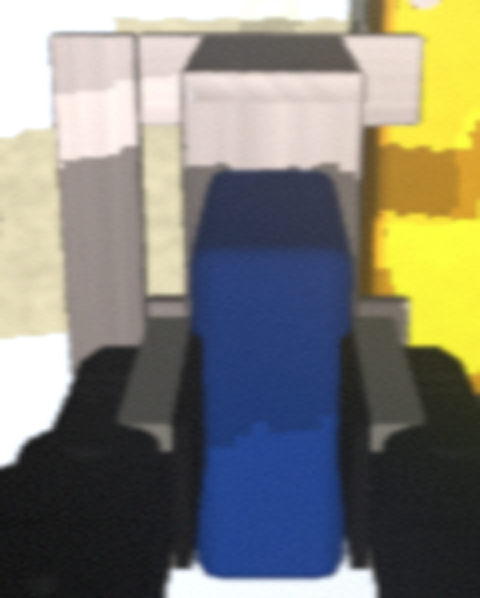

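The fork sits about 3.5 mm to −Y of the TCP, which places its axis on the cap's axis within about 1 mm. The remaining travel is about 87–88 mm along tool x. I descend, then insert.

Emit:
carry_out:
  commands:
    - [1, [0, 0, 1], 0]
    - [1, [0, 0, 1.5], 0]
    - [1, [0, 0, 1.7], 0]
    - [1, [0, 0, 1.5], 0]
    - [1, [0, 0, 0.7], 0]
    - [1, [0, 0, 0.3], 0]
    - [1, [0, 0, 0], 0]
    - [1, [0, 0, 0], 0]

```text
clock: 6.95
eef_pos: [0.5445, 0.0695, 0.1487]
eef_rot: [[0.99, -0.14, 0.001], [-0.14, -0.99, 0.0], [0.001, -0.0, -1.0]]
wrist_force: [0.2, 0.1, -2.9]
grip_width: 0.0153
```

Emit:
carry_out:
  commands:
    - [1, [0.6, 0, 0], 0]
    - [1, [0.8, 0, 0], 0]
    - [1, [0.9, 0, 0], 0]
    - [1, [0.9, 0, 0], 0]
    - [1, [0.8, 0, 0], 0]
    - [1, [0.6, 0, 0], 0]
    - [1, [0.4, 0, 0], 0]
    - [1, [0, 0, 0], 0]
    - [1, [0, 0, 0], 0]

```text
clock: 7.85
eef_pos: [0.5933, 0.0624, 0.1479]
eef_rot: [[0.99, -0.14, -0.001], [-0.14, -0.99, 0.0], [-0.001, 0.0, -1.0]]
wrist_force: [-0.2, 0.5, -2.5]
grip_width: 0.0148
```

```bash
python3 - <<'E'
from h import *
import json
o=r.get_obs();R=np.array(o['eef_rot']);print(o['clock'],np.round(o['eef_pos'],4),np.degrees(np.arctan2(R[1,0],R[0,0])),np.round(o['wrist_force'],1))
c=viewer.camera_info('wrist');f=viewer.grab_frame('wrist')[:,:,::-1];cv2.imwrite('pics/w4.png',f)
json.dump({k:np.array(v).tolist() for k,v in c.items()},open('w4.json','w'))
s=viewer.grab_frame('scene')[:,:,::-1];d=viewer.grab_frame('side')[:,:,::-1]
cv2.imwrite('pics/m4.png',cv2.convertScaleAbs(np.hstack([cv2.resize(f[60:360,170:440],(405,450)),cv2.resize(d[160:310,170:300],(390,450))]),alpha=1.3,beta=10))
E
```

```text
7.85 [0.5933 0.0624 0.1479] -8.025825835134485 [-0.2  0.5 -2.5]
```

View pics/m4.png

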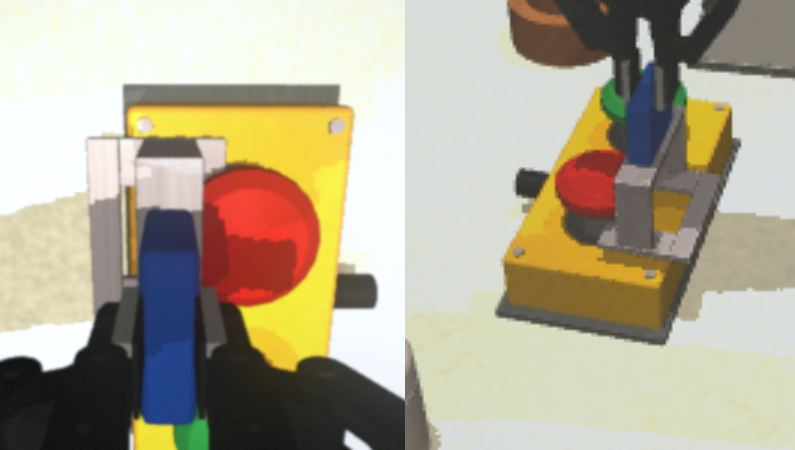

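```bash
python3 - <<'E'
from h import *
import json
c=json.load(open('w4.json'));f=cv2.imread('pics/w4.png');h=cv2.cvtColor(f,cv2.COLOR_BGR2HSV)
m=cv2.inRange(h,(0,140,40),(8,255,255))|cv2.inRange(h,(172,140,40),(180,255,255));m[:150]=0;m[300:]=0;m[:,:320]=0
ys,xs=np.where(m>0);u=xs.mean();print('red',xs.max()+1,ys.min(),ys.max()+1)
a=np.radians(-7.95);X=np.array([np.cos(a),np.sin(a)]);Y=np.array([-X[1],X[0]])
g=lambda w:(w[:2]@X,w[:2]@Y)
print('cap top/bot',g(p2w(0,338,ys.min(),.084,c)),g(p2w(0,338,ys.max()+1,.084,c)),'right',g(p2w(0,xs.max()+1,215,.084,c)))
print('prong tip outer',g(p2w(0,170+226/1.5,60+138/1.5,.068,c)),'inner',g(p2w(0,170+226/1.5,60+187/1.5,.068,c)),'back outer',g(p2w(0,170+88/1.5,60+138/1.5,.068,c)))
print('capest',g(np.array([.6305,.0557])),'tcp',g(np.array([.5933,.0624])))
E
```

```text
red 383 171 264
cap top/bot (np.float64(0.617794809973911), np.float64(0.17744149913740803)) (np.float64(0.6211190082184965), np.float64(0.1062068056761049)) right (np.float64(0.6519283361422502), np.float64(0.14519714201020312))
prong tip outer (np.float64(0.6071450220347073), np.float64(0.18872964187387123)) inner (np.float64(0.6079177707970588), np.float64(0.16423473480827075)) back outer (np.float64(0.5395621985834991), np.float64(0.18885187073837278))
capest (np.float64(0.6167365503236404), np.float64(0.1423684216913839)) tcp (np.float64(0.5789674047299503), np.float64(0.14385893875691513))
```

The close view says the fork is about 2.5 mm too far to −Y, so I correct tool y by −0.24 cm and go in 3.7 cm more.

Emit:
carry_out:
  commands:
    - [1, [0, -0.12, 0], 0]
    - [1, [0, -0.12, 0], 0]
    - [1, [0.5, 0, 0], 0]
    - [1, [0.7, 0, 0], 0]
    - [1, [0.8, 0, 0], 0]
    - [1, [0.8, 0, 0], 0]
    - [1, [0.6, 0, 0], 0]
    - [1, [0.3, 0, 0], 0]
    - [1, [0, 0, 0], 0]
    - [1, [0, 0, 0], 0]

```text
clock: 9.0
eef_pos: [0.6303, 0.0596, 0.1479]
eef_rot: [[0.99, -0.14, -0.001], [-0.14, -0.99, 0.0], [-0.001, 0.0, -1.0]]
wrist_force: [-0.3, 0.0, -3.4]
grip_width: 0.0151
```

```bash
python3 - <<'E'
from h import *
o=r.get_obs();R=np.array(o['eef_rot']);print(o['clock'],np.round(o['eef_pos'],4),np.degrees(np.arctan2(R[1,0],R[0,0])),np.round(o['wrist_force'],1))
f=viewer.grab_frame('wrist')[:,:,::-1]
s=viewer.grab_frame('scene')[:,:,::-1];d=viewer.grab_frame('side')[:,:,::-1]
cv2.imwrite('pics/m5.png',cv2.convertScaleAbs(np.hstack([cv2.resize(f[60:360,170:440],(405,450)),cv2.resize(d[160:310,170:300],(390,450))]),alpha=1.3,beta=10))
E
```

```text
9.0 [0.6303 0.0596 0.1479] -8.025404699467177 [-0.3  0.  -3.4]
```

View pics/m5.png

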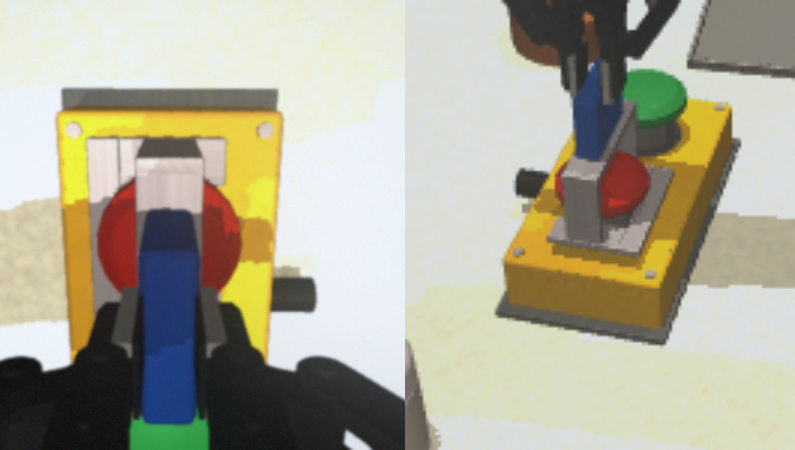

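The fork is hooked under the red cap, centred, with no contact force. I pull up slowly.

Emit:
carry_out:
  commands:
    - [1, [0, 0, -0.3], 0]
    - [1, [0, 0, -0.3], 0]
    - [1, [0, 0, -0.3], 0]
    - [1, [0, 0, -0.25], 0]
    - [1, [0, 0, -0.25], 0]
    - [1, [0, 0, -0.25], 0]
    - [1, [0, 0, -0.25], 0]
    - [1, [0, 0, -0.25], 0]
    - [1, [0, 0, -0.25], 0]
    - [1, [0, 0, 0], 0]
  grip_force: 110

```text
clock: 10.15
eef_pos: [0.6315, 0.0596, 0.1741]
eef_rot: [[0.99, -0.14, 0.003], [-0.14, -0.99, 0.001], [0.003, -0.001, -1.0]]
wrist_force: [0.2, -0.7, -3.7]
grip_width: 0.0149
```

Emit:
carry_out:
  commands:
    - [1, [0, 0, -0.4], 0]
    - [1, [0, 0, -0.6], 0]
    - [1, [0, 0, -0.8], 0]
    - [1, [0, 0, -1], 0]
    - [1, [0, 0, -1], 0]
    - [1, [0, 0, -1], 0]
    - [1, [0, 0, -0.8], 0]
    - [1, [0, 0, -0.4], 0]
    - [1, [0, 0, 0], 0]
    - [1, [0, 0, 0], 0]

```text
clock: 11.15
eef_pos: [0.6302, 0.0596, 0.2317]
eef_rot: [[0.99, -0.14, -0.001], [-0.14, -0.99, -0.0], [-0.001, 0.0, -1.0]]
wrist_force: [0.3, -0.2, -4.0]
grip_width: 0.0145
```

```bash
python3 - <<'E'
from h import *
o=r.get_obs();R=np.array(o['eef_rot']);print(o['clock'],np.round(o['eef_pos'],4),np.degrees(np.arctan2(R[1,0],R[0,0])),np.round(o['wrist_force'],1))
f=viewer.grab_frame('wrist')[:,:,::-1]
s=viewer.grab_frame('scene')[:,:,::-1];d=viewer.grab_frame('side')[:,:,::-1]
cv2.imwrite('pics/m6.png',cv2.convertScaleAbs(np.hstack([cv2.resize(f[60:360,170:440],(405,450)),cv2.resize(d[100:310,150:332],(390,450))]),alpha=1.3,beta=10))
E
```

```text
11.15 [0.6302 0.0596 0.2317] -8.020155460856515 [ 0.3 -0.2 -4. ]
```

View pics/m6.png

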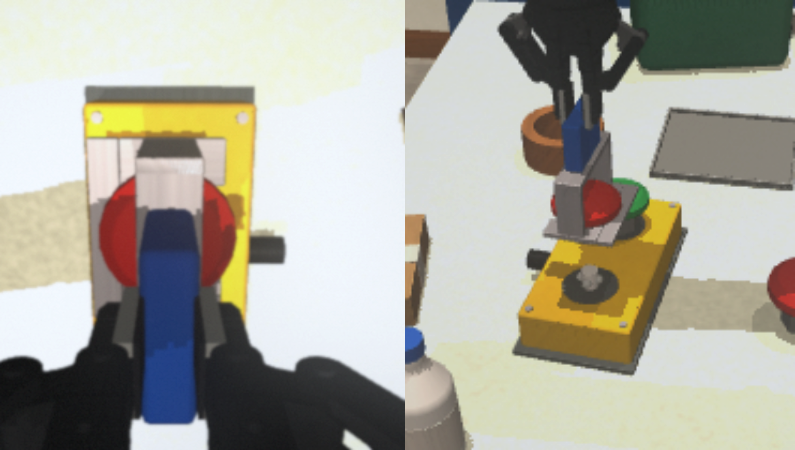

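The red cap hangs in the fork with the post bare, and the green cap is still seated. I carry it gently to the tray.

Emit:
carry_out:
  commands:
    - [1, [-0.06, 0.3, -0.15], 0]
    - [1, [-0.15, 0.7, -0.15], 0]
    - [1, [-0.25, 1.2, -0.15], 0]
    - [1, [-0.35, 1.7, -0.15], 0]
    - [1, [-0.44, 2.1, -0.15], 0]
    - [1, [-0.5, 2.4, -0.15], 0]
    - [1, [-0.54, 2.6, 0], 0]
    - [1, [-0.54, 2.6, 0], 0]
    - [1, [-0.54, 2.6, 0], 0]
    - [1, [-0.54, 2.6, 0], 0]

```text
clock: 12.3
eef_pos: [0.5639, -0.1243, 0.2414]
eef_rot: [[0.99, -0.142, 0.001], [-0.142, -0.99, 0.0], [0.0, -0.0, -1.0]]
wrist_force: [1.0, -0.3, -4.2]
grip_width: 0.0147
```

Emit:
carry_out:
  commands:
    - [1, [-0.54, 2.6, 0], 0]
    - [1, [-0.54, 2.6, 0], 0]
    - [1, [-0.54, 2.6, 0], 0]
    - [1, [-0.5, 2.4, 0], 0]
    - [1, [-0.44, 2.1, 0], 0]
    - [1, [-0.38, 1.8, 0], 0]
    - [1, [-0.31, 1.5, 0], 0]
    - [1, [-0.25, 1.2, 0], 0]
    - [1, [-0.17, 0.8, 0], 0]
    - [1, [-0.1, 0.5, 0], 0]

```text
clock: 13.3
eef_pos: [0.5021, -0.2961, 0.2412]
eef_rot: [[0.99, -0.141, 0.0], [-0.141, -0.99, 0.0], [0.0, -0.0, -1.0]]
wrist_force: [-0.5, 0.8, -3.7]
grip_width: 0.0144
```

Emit:
carry_out:
  commands:
    - [1, [0, 0, 0], 0]
    - [1, [0, 0, 0], 0]
    - [1, [0, 0, 0.3], 0]
    - [1, [0, 0, 0.7], 0]
    - [1, [0, 0, 1], 0]
    - [1, [0, 0, 1], 0]
    - [1, [0, 0, 0.7], 0]
    - [1, [0, 0, 0.3], 0]
    - [1, [0, 0, 0], 0]
    - [1, [0, 0, 0], 0]

```text
clock: 14.3
eef_pos: [0.5031, -0.2952, 0.2013]
eef_rot: [[0.99, -0.14, 0.0], [-0.14, -0.99, -0.0], [0.0, 0.0, -1.0]]
wrist_force: [0.3, -0.1, -5.1]
grip_width: 0.015
```

```bash
python3 - <<'E'
from h import *
o=r.get_obs();R=np.array(o['eef_rot']);print(o['clock'],np.round(o['eef_pos'],4),np.degrees(np.arctan2(R[1,0],R[0,0])),np.round(o['wrist_force'],1))
f=viewer.grab_frame('wrist')[:,:,::-1]
s=viewer.grab_frame('scene')[:,:,::-1];d=viewer.grab_frame('side')[:,:,::-1]
cv2.imwrite('pics/m7.png',cv2.convertScaleAbs(np.hstack([cv2.resize(f[60:360,170:440],(405,450)),cv2.resize(d[60:270,210:392],(390,450))]),alpha=1.3,beta=10))
E
```

```text
14.3 [ 0.5031 -0.2952  0.2013] -8.028044343832653 [ 0.3 -0.1 -5.1]
```

View pics/m7.png

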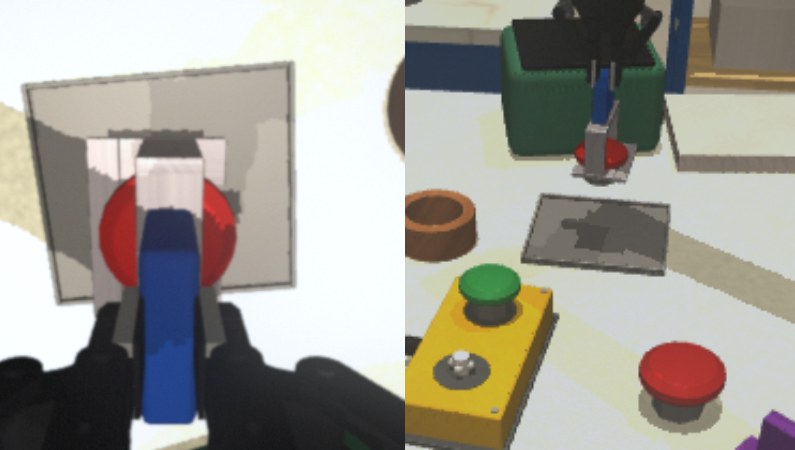

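```bash
python3 - <<'E'
from h import *
W=np.array([p2w('wrist',x/1.5+170,y/1.5+60,.01) for x,y in((23,85),(294,62),(296,287),(57,303))])
print(W[:,:2].round(4).tolist(),W.mean(0))
S=np.array([p2w('side',210+x*182/390-0*405,60+y*210/450,.01) for x,y in((540-405,195),(669-405,204),(663-405,272),(522-405,262))])
print(S[:,:2].round(4).tolist(),S.mean(0))
E
```

```text
[[0.4129, -0.2134], [0.6003, -0.2246], [0.5905, -0.3924], [0.4023, -0.3796]] [ 0.50149634 -0.30251345  0.01      ]
[[0.5878, -0.3788], [0.4022, -0.3741], [0.412, -0.2026], [0.5946, -0.2061]] [ 0.49914739 -0.29037826  0.01      ]
```

Tray centre is confirmed at about (0.500, −0.298). I lower the cap, slowing before contact at TCP z ≈ 0.114, and stop at about 0.105.

Emit:
carry_out:
  commands:
    - [1, [0, 0, 0.4], 0]
    - [1, [0, 0, 0.9], 0]
    - [1, [0, 0, 1.3], 0]
    - [1, [0, 0, 1.4], 0]
    - [1, [0, 0, 1.3], 0]
    - [1, [0, 0, 1.1], 0]
    - [1, [0, 0, 0.8], 0]
    - [1, [0, 0, 0.4], 0]
    - [1, [0, 0, 0.3], 0]
    - [1, [0, 0, 0.2], 0]

```text
clock: 15.45
eef_pos: [0.5032, -0.2952, 0.1201]
eef_rot: [[0.99, -0.14, 0.001], [-0.14, -0.99, -0.0], [0.001, 0.0, -1.0]]
wrist_force: [0.3, -1.3, -4.2]
grip_width: 0.0145
```

Emit:
carry_out:
  commands:
    - [1, [0, 0, 0.15], 0]
    - [1, [0, 0, 0.15], 0]
    - [1, [0, 0, 0.15], 0]
    - [1, [0, 0, 0.2], 0]
    - [1, [0, 0, 0.2], 0]
    - [1, [0, 0, 0.2], 0]
    - [1, [0, 0, 0.2], 0]
    - [1, [0, 0, 0.2], 0]
    - [1, [0, 0, 0.1], 0]
    - [1, [0, 0, 0], 0]

```text
clock: 16.45
eef_pos: [0.5028, -0.2949, 0.1043]
eef_rot: [[0.99, -0.14, -0.0], [-0.14, -0.99, 0.0], [-0.0, -0.0, -1.0]]
wrist_force: [-0.1, -0.5, -3.0]
grip_width: 0.0145
```

```bash
python3 - <<'E'
from h import *
o=r.get_obs();R=np.array(o['eef_rot']);print(o['clock'],np.round(o['eef_pos'],4),np.degrees(np.arctan2(R[1,0],R[0,0])),np.round(o['wrist_force'],1))
f=viewer.grab_frame('wrist')[:,:,::-1];cv2.imwrite('pics/w8.png',f)
h=cv2.cvtColor(f,cv2.COLOR_BGR2HSV);m=cv2.inRange(h,(0,140,40),(8,255,255))|cv2.inRange(h,(172,140,40),(180,255,255));m[:130]=0;m[300:]=0
n,l,st,ce=cv2.connectedComponentsWithStats(m);print([s.tolist() for s in st[1:] if s[4]>60])
f=cv2.imread('pics/w4.png')
E
```

```text
16.45 [ 0.5028 -0.2949  0.1043] -8.022380648772153 [-0.1 -0.5 -3. ]
[[235, 181, 26, 74, 1412], [304, 182, 26, 72, 1321]]
```

The force is back to the puller's weight, so the cap is standing. I nudge 1 mm to recentre and draw the fork straight back.

Emit:
carry_out:
  commands:
    - [1, [0, 0.1, 0], 0]
    - [1, [-0.4, 0, 0], 0]
    - [1, [-0.7, 0, 0], 0]
    - [1, [-0.9, 0, 0], 0]
    - [1, [-1.1, 0, 0], 0]
    - [1, [-1.2, 0, 0], 0]
    - [1, [-1.2, 0, 0], 0]
    - [1, [-1.1, 0, 0], 0]
    - [1, [-0.9, 0, 0], 0]
    - [1, [-0.7, 0, 0], 0]

```text
clock: 17.5
eef_pos: [0.4207, -0.2844, 0.1046]
eef_rot: [[0.99, -0.14, 0.001], [-0.14, -0.99, 0.0], [0.0, -0.0, -1.0]]
wrist_force: [0.1, 0.7, -2.8]
grip_width: 0.0145
```

Emit:
carry_out:
  commands:
    - [1, [-0.4, 0, 0], 0]
    - [1, [0, 0, 0], 0]
    - [1, [0, 0, 0], 0]
    - [1, [0, 0, 0], 0]

```text
clock: 17.9
eef_pos: [0.4181, -0.2841, 0.1046]
eef_rot: [[0.99, -0.139, 0.0], [-0.139, -0.99, -0.0], [0.0, 0.0, -1.0]]
wrist_force: [0.1, 0.7, -2.9]
grip_width: 0.0146
```

```bash
python3 - <<'E'
from h import *
o=r.get_obs();R=np.array(o['eef_rot']);print(o['clock'],np.round(o['eef_pos'],4),np.degrees(np.arctan2(R[1,0],R[0,0])),np.round(o['wrist_force'],1))
f=viewer.grab_frame('wrist')[:,:,::-1];d=viewer.grab_frame('side')[:,:,::-1]
cv2.imwrite('pics/m9.png',cv2.convertScaleAbs(np.hstack([cv2.resize(f[60:360,170:440],(405,450)),cv2.resize(d[60:270,210:392],(390,450))]),alpha=1.3,beta=10))
E
```

```text
17.9 [ 0.4181 -0.2841  0.1046] -8.002976457147957 [ 0.1  0.7 -2.9]
```

View pics/m9.png

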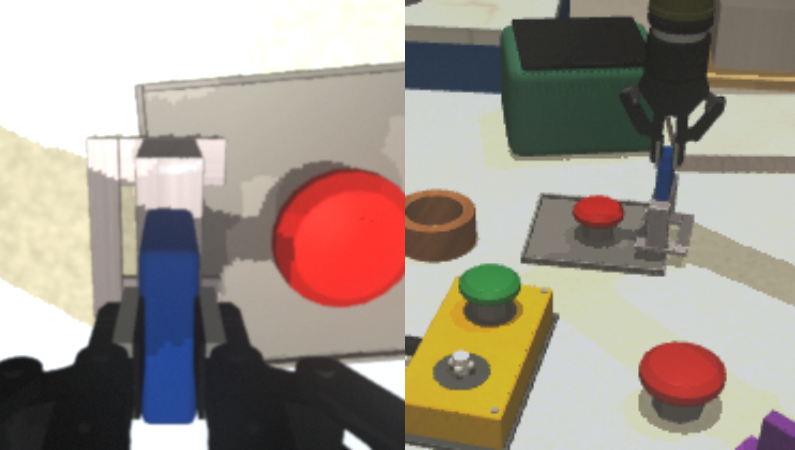

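The red cap stands free near the tray's middle, with the fork fully out in front of it. Next I lift the puller and carry it back to the square.

Emit:
carry_out:
  commands:
    - [1, [0, 0, -0.5], 0]
    - [1, [0, 0, -1.2], 0]
    - [1, [0, 0, -1.8], 0]
    - [1, [0, 0, -2.2], 0]
    - [1, [0, 0, -2.4], 0]
    - [1, [0, 0, -2.3], 0]
    - [1, [0, 0, -1.8], 0]
    - [1, [0, 0, -1.2], 0]
    - [1, [0, 0, -0.6], 0]
    - [1, [0, 0, 0], 0]

```text
clock: 19.0
eef_pos: [0.4179, -0.2842, 0.2452]
eef_rot: [[0.99, -0.14, 0.001], [-0.14, -0.99, -0.0], [0.001, 0.0, -1.0]]
wrist_force: [-0.0, 0.3, -3.3]
grip_width: 0.0147
```

Emit:
carry_out:
  commands:
    - [1, [0.3, -0.8, 0], 0]
    - [1, [0.3, -1.8, 0], 0]
    - [1, [0.3, -2.8, 0], 0]
    - [1, [0.3, -3.4, 0], 0]
    - [1, [0.3, -3.8, 0], 0]
    - [1, [0.3, -3.8, 0], 0]
    - [1, [0.3, -3.8, 0], 0]
    - [1, [0.3, -3.8, 0], 0]
    - [1, [0.3, -3.8, 0], 0]
    - [1, [0.3, -3.8, 0], 0]

```text
clock: 20.0
eef_pos: [0.4908, 0.027, 0.2433]
eef_rot: [[0.99, -0.139, -0.002], [-0.139, -0.99, -0.0], [-0.002, 0.0, -1.0]]
wrist_force: [1.7, -0.3, -3.0]
grip_width: 0.0151
```

Emit:
carry_out:
  commands:
    - [1, [-0.35, -3.8, 0], 0]
    - [1, [-0.35, -3.8, 0], 0]
    - [1, [-0.35, -3.8, 0], 0]
    - [1, [-0.35, -3.8, 0], 0]
    - [1, [-0.35, -3.8, 0], 0]
    - [1, [-0.35, -3.4, 0], 0]
    - [1, [-0.35, -2.8, 0], 0]
    - [1, [-0.35, -2.4, 0], 0]
    - [1, [-0.35, -1.8, 0], 0]
    - [1, [-0.35, -1.1, 0], 0]

```text
clock: 21.0
eef_pos: [0.4982, 0.3335, 0.2431]
eef_rot: [[0.99, -0.138, -0.002], [-0.138, -0.99, -0.001], [-0.002, 0.001, -1.0]]
wrist_force: [-0.8, 0.0, -3.0]
grip_width: 0.0147
```

Emit:
carry_out:
  commands:
    - [1, [0, 0, 0], 0]
    - [1, [0, 0, 0], 0]
    - [1, [0, 0, 0], 0]

```text
clock: 21.3
eef_pos: [0.5, 0.3298, 0.2447]
eef_rot: [[0.99, -0.142, 0.0], [-0.142, -0.99, -0.001], [0.001, 0.001, -1.0]]
wrist_force: [-0.5, 0.3, -2.7]
grip_width: 0.0151
```

Emit:
carry_out:
  commands:
    - [1, [0, 0, 0.8], 0]
    - [1, [0, 0, 1.6], 0]
    - [1, [0, 0, 2.2], 0]
    - [1, [0, 0, 2.4], 0]
    - [1, [0, 0, 2.4], 0]
    - [1, [0, 0, 2.2], 0]
    - [1, [0, 0, 1.6], 0]
    - [1, [0, 0, 1], 0]
    - [1, [0, 0, 0.5], 0]
    - [1, [0, 0, 0.3], 0]

```text
clock: 22.3
eef_pos: [0.4996, 0.3315, 0.0946]
eef_rot: [[0.99, -0.14, 0.0], [-0.14, -0.99, 0.0], [0.0, -0.0, -1.0]]
wrist_force: [-0.8, -1.0, -3.0]
grip_width: 0.0146
```

Emit:
carry_out:
  commands:
    - [1, [0, 0, 0.2], 0]
    - [1, [0, 0, 0.2], 0]
    - [1, [0, 0, 0.1], 0]
    - [1, [0, 0, 0.1], 0]
    - [1, [0, 0, 0.1], 0]
    - [1, [0, 0, 0.1], 0]
    - [1, [0, 0, 0], 0]
    - [1, [0, 0, 0], 0]

```text
clock: 23.1
eef_pos: [0.4993, 0.3316, 0.0865]
eef_rot: [[0.99, -0.14, 0.0], [-0.14, -0.99, 0.0], [0.0, -0.0, -1.0]]
wrist_force: [-0.0, -0.3, -3.6]
grip_width: 0.0147
```

Emit:
carry_out:
  commands:
    - [1, [0, 0, 0.05], 0]
    - [1, [0, 0, 0.05], 0]
    - [1, [0, 0, 0.05], 0]
    - [1, [0, 0, 0], 0]
    - [1, [0, 0, 0], 0]

```text
clock: 23.6
eef_pos: [0.4996, 0.3317, 0.0859]
eef_rot: [[0.99, -0.14, 0.001], [-0.14, -0.99, 0.001], [0.001, -0.001, -1.0]]
wrist_force: [-2.1, -1.8, 4.5]
grip_width: 0.0149
```

Contact reads +4.5 N at the same height as the original grasp. I release and rise.

Emit:
carry_out:
  commands:
    - [0.8, [0, 0, 0], 0]
    - [0.6, [0, 0, 0], 0]
    - [0.4, [0, 0, 0], 0]
    - [0.2, [0, 0, 0], 0]
    - [0, [0, 0, 0], 0]
    - [0, [0, 0, 0], 0]
    - [0, [0, 0, 0], 0]
    - [0, [0, 0, 0], 0]
    - [0, [0, 0, 0], 0]
    - [0, [0, 0, 0], 0]

```text
clock: 24.6
eef_pos: [0.4993, 0.3316, 0.0851]
eef_rot: [[0.99, -0.14, 0.0], [-0.14, -0.99, 0.0], [0.0, -0.0, -1.0]]
wrist_force: [0.3, -0.5, -0.3]
grip_width: 0.0853
```

Emit:
carry_out:
  commands:
    - [0, [0, 0, -0.5], 0]
    - [0, [0, 0, -1], 0]
    - [0, [0, 0, -1.5], 0]
    - [0, [0, 0, -2], 0]
    - [0, [0, 0, -2], 0]
    - [0, [0, 0, -2], 0]
    - [0, [0, 0, -2], 0]
    - [0, [0, 0, -1.5], 0]
    - [0, [0, 0, -0.8], 0]
    - [0, [0, 0, 0], 0]

```text
clock: 25.6
eef_pos: [0.5, 0.332, 0.2197]
eef_rot: [[0.99, -0.14, 0.002], [-0.14, -0.99, 0.002], [0.002, -0.002, -1.0]]
wrist_force: [-0.0, 0.3, -0.4]
grip_width: 0.0852
```

```bash
python3 - <<'E'
from h import *
o=r.get_obs();print(o['clock'],np.round(o['eef_pos'],4),np.round(o['wrist_force'],1))
c=viewer.camera_info('wrist');f=viewer.grab_frame('wrist')[:,:,::-1];h=cv2.cvtColor(f,cv2.COLOR_BGR2HSV)
m=cv2.inRange(h,(100,120,20),(125,255,255));m[:130]=0;m[260:]=0;m[:,:240]=0;m[:,:][:,330:]=0
ys,xs=np.where(m>0);print('blue',xs.min(),xs.max()+1,ys.min(),ys.max()+1)
a=np.radians(-8.03);X=np.array([np.cos(a),np.sin(a)]);Y=np.array([-X[1],X[0]]);p=np.array([.4991,.3282])
print('pred',[w2p(0,[*(p+i*.009*X+j*.03*Y),.116],c).round(1).tolist() for i,j in((1,1),(1,-1),(-1,-1),(-1,1))])
m=cv2.inRange(h,(20,100,80),(35,255,255));ys,xs=np.where(m>0)
s=viewer.grab_frame('scene')[:,:,::-1];s0=cv2.imread('pics/scene0.png');d=viewer.grab_frame('side')[:,:,::-1];d0=cv2.imread('pics/side0.png')
def comps(im,lo,hi):
    h=cv2.cvtColor(im,cv2.COLOR_BGR2HSV);m=sum(cv2.inRange(h,(l,140,50),(u,255,255)) for l,u in zip(lo,hi))
    n,l,st,ce=cv2.connectedComponentsWithStats(m.astype(np.uint8));return [(ce[i].round(1).tolist(),st[i].tolist()) for i in range(1,n) if st[i][4]>60]
for nm,im in(('s0',s0),('s',s),('d0',d0),('d',d)):
    print(nm,'red',comps(im,(0,172),(8,180)),'green',comps(im,(50,),(75,)),'blue',comps(im,(105,),(125,)))
for n,(u,v) in (('scene',(0,0)),): pass
print('tray px of cap expected',w2p('scene',[.5027,-.299,.045]),w2p('side',[.5027,-.299,.045]))
E
```

```text
25.6 [0.5    0.332  0.2197] [-0.   0.3 -0.4]
blue 273 293 172 238
pred [[292.7, 171.9], [292.1, 240.0], [271.5, 240.0], [270.7, 171.9]]
s0 red [([308.3, 199.1], [295, 188, 27, 25, 454]), ([247.6, 252.0], [235, 240, 27, 25, 524])] green [] blue []
s red [([204.3, 152.5], [195, 145, 20, 16, 262]), ([308.3, 199.1], [296, 188, 26, 25, 466])] green [] blue []
d0 red [([235.2, 220.7], [220, 210, 31, 23, 557]), ([339.1, 233.9], [320, 220, 40, 29, 926])] green [([249.1, 191.3], [236, 183, 28, 17, 360])] blue [([389.7, 6.5], [356, 0, 68, 15, 924]), ([522.9, 65.5], [496, 31, 56, 69, 2516]), ([149.5, 258.0], [142, 253, 16, 11, 140]), ([287.8, 323.4], [282, 303, 12, 45, 410])]
d red [([348.7, 234.9], [339, 220, 21, 29, 410]), ([326.8, 227.4], [322, 222, 9, 12, 70])] green [([248.9, 189.4], [236, 183, 25, 15, 229])] blue [([410.2, 8.8], [389, 0, 35, 15, 278]), ([519.1, 65.9], [495, 31, 45, 69, 2089]), ([338.5, 67.9], [333, 49, 13, 44, 303]), ([149.5, 258.0], [142, 253, 16, 11, 141]), ([283.5, 326.4], [277, 302, 16, 44, 328])]
tray px of cap expected [203.90357895 152.50695688] [299.73201862 156.06748934]
```

All the numeric checks agree, so I hand in.

```bash
python3 -c "
from workcell import r
print(r.close_job(), r.get_obs()['clock'])"
```

```text
the job is handed in; nothing more can be done
the job is handed in; nothing more can be done
```

The job is done and handed in at about 25.7 s. I took the blue puller and hooked the smaller red cap on the box along the box's x axis. I pulled it off upright and stood it in the tray, then drew the fork out and stood the puller back in the tape square.

**Last checks**
- **Red cap:** the scene camera shows it at (204.3, 152.5). The expected place was (203.9, 152.5), within about 5 mm of the tray centre.
- **Puller:** the wrist camera shows the handle upright, within about 2 px of where I meant it to stand. That puts the fork at about (0.499, 0.328), within a few mm of the square's centre.
- **Green cap:** in the side view its top-left outline is unchanged and the rest is partly hidden by the arm. The side view just after the fork was drawn out still showed it seated.
- **Bystanders:** the bottle's cap has the same pixel as at the start. I saw nothing touch the tape roll but did not measure it at the end.
- **Gripper:** open and clear, with wrist force about 0 N.

**Disagreements**
- The cap and tray estimates from the different cameras differed by up to 4 mm for the cap and 12 mm for the tray. For the insertion I used the close wrist view, which called for a 2.4 mm sideways correction.
- The gripper read about 15 mm on the 18 mm handle, but the grip held.
- My colour masks missed the green cap in the scene view, so it was only checked from the side.

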